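Load-test a D cell against the sprung contact

TASK

Get the battery tester ready by turning its reset knob back until the pointer is fully home at the zero stop and let go of it, then take the thick D cell (the larger of the two batteries standing on end), lower it upright into the tester's round well and press it down against the sprung contact until it seats firmly on the hard stop, without forcing it. Finish while still holding the cell pressed down there, and leave the other batteries, the scoop and the bulb where they are.

Things in the scene. Friction and masses are not known exactly. Their poses are not given: they have to be found in the camera images.
- tester: battery tester fixed to the cart top: grey flat-topped box 150 (x) x 270 (y) x 50 mm high. Origin at the centre of its underside, z up; its deck is 50 mm above the origin. In its frame the round well is centred at (0, -70) mm and the dial with the reset knob at (0, +70) mm. On the deck beside the dial stands only an 8 mm high stop pin. Position and yaw vary.
- well_mouth (a point): centre of the well's mouth, level with the deck (50 mm above the cart top). The well is 39.5 mm across with a 3 mm chamfered rim; the sprung contact's top lies 10 mm below the mouth at rest; the hard stop, a ledge, lies 20 mm below the mouth.
- stop_ring: the hard stop: a fixed dark steel ledge ring in the well, 25 mm inside diameter, filling the well's rim outside that; origin 12 mm below its upper face, on the well axis. The D cell's bottom rim lands on it when the contact has gone down 10 mm; the cell's top then stands 41.5 mm above the deck.
- plunger_top (a point): centre of the top face of the brass sprung contact, a 22 mm disc-topped plunger in the middle of the well; moves down with it.
- plunger (a joint): how far the sprung contact is pushed down, m: 0 at rest, 0.010 when the D cell sits on the ledge. The spring takes about 4 N to start and 10 N at 0.010, and pushes back up if let go. A total push of 15 to 25 N seats the cell firmly; if the push sags to 10 N or less the cell lifts off the ledge again (a move stopped by force may relax, so keep pushing); over 60 N on the ledge is forcing.
- reset_knob (a joint): angle of the knob and its pointer from the zero stop, rad: 0 at the stop (limit of travel), growing clockwise seen from above; starts between 0.6 and 1.3. Turn it counter-clockwise seen from above to reset it. Friction about 0.04 N m; it stays where it is left.
- knob_grip (a point): point on the knob's vertical axis at the height to grip it, 82.5 mm above the cart top. The black knob is an upright bar 36 mm long (along this point's x) x 10 mm wide (its y), its top 10 mm above this point, on a 38 mm round foot whose top is 25 mm below this point. The pointer sticks out low along this point's +x; at zero it points along the tester's +x. z is up.
- d_cell: D cell: plain grey battery standing upright on the cart top, 34 mm diameter, 61.5 mm tall including a 2 mm nub on top, about 0.14 kg. Origin at the centre of its flat underside, z up along its axis. It goes in as it stands, flat end down.
- c_cell: C cell, not to be used: same look as the D cell and standing upright too, but 26 mm diameter and 50 mm tall. Origin at the centre of its underside. The two may swap places.
- lantern_battery: squat lantern battery 67 x 67 x 97 mm with coil spring terminals, bystander; origin at the centre of its underside
- scoop: green sorting scoop about 190 mm long, 35 mm high, lying flat, handle to its -x, bystander; origin under its middle
- amber_bulb: cracked amber indicator bulb standing on its cap, 24 mm wide, 45 mm tall, bystander; origin at the centre of its underside
- aa0: grey AA battery, 14.5 x 50 mm, lying along its x, bystander; origin under its middle
- aa1: grey AA battery, 14.5 x 50 mm, lying along its x, bystander; origin under its middle
- aa2: grey AA battery, 14.5 x 50 mm, lying along its x, bystander; origin under its middle
- aa3: grey AA battery, 14.5 x 50 mm, lying along its x, bystander; origin under its middle
Mind the look-alikes: they are no part of the job. Leave any blue or purple look-alike of the d_cell alone.

How it is judged (in metres and radians):
On the way, in this order (a step that is already met when the one before it is completed fails the run):
1. the pointer is turned back to its zero stop and the knob let go, the sprung contact not yet pressed (value of joint reset_knob below 0.06 rad and contact force between the fingers and tester below 0.05 N and value of joint plunger below 0.002 m), for 0.2 s.
2. the D cell is pressed down in the well onto the hard stop (value of joint plunger above 0.0088 m and contact force between d_cell and stop_ring above 1 N and contact force between d_cell and plunger above 5 N and contact force between the fingers and d_cell above 2 N and angle between d_cell's own z axis and vertical below 0.12 rad and horizontal distance between d_cell and well_mouth below 0.006 m and value of joint reset_knob below 0.07 rad), for 0.3 s.
At the end, for the whole second after the job is handed in: the fingers hold the D cell (over 2 N) upright in the well (within 0.12 rad and 6 mm of its axis), the sprung contact pushed down by more than 8.8 mm and pressing on the cell with over 5 N, the cell bearing on the stop ledge with over 1 N, and the pointer within 0.07 rad of zero (all of step 2); the arm keeps its last pose, push and grip.
It fails at once if a bystander (C or AA cell, lantern battery, scoop, bulb) is moved by more than 30 mm (distance of any of c_cell, aa0, aa1, aa2, aa3, lantern_battery, scoop, amber_bulb from where it was at the start of the episode above 0.03 m).
It fails at once if the C cell, the bulb or the lantern battery is knocked over (angle between any of c_cell, amber_bulb, lantern_battery's own z axis and vertical above 0.6 rad).
It fails at once if the cell is forced onto the hard stop with over 60 N (contact force between d_cell and stop_ring above 60 N).
It also fails if it takes over 56 s, if anything falls off the work surface, if the arm or the gripper's body presses on something with over 40 N, if the wrist force passes 120 N, or if a joint passes its speed limit or range.

ROBOT

A 6-joint arm with a two-finger parallel gripper is mounted at the origin on the work surface. World frame = base frame: x ahead of the robot, y to its left, z up, the work surface at z = 0. Lengths are in mm, angles in rad, forces in N, time in s.
With the tool pointing down it reaches from about 325 to 875 mm from the base axis. Payload 4.4 kg.
Tool frame: the origin (TCP) lies on the centre line of the jaws, within the pads' length; the fingertips stand ahead of it and the grasp point (between the pads) lies 6 mm ahead of it (ctrl.tcp_to_tips is the z of the fingertips in the tool frame, in mm); z points along the fingers, y is the line along which they close (so a half turn about z gives the same grasp; the last joint's range is limited). The gripper opens to 85 mm and grips with 20 to 120 N. Pads are 22 mm wide; open, the fingers measure 114 mm over their backs; the gripper's body (76 mm by 85 mm) begins 54 mm behind the grasp point. The pads swing forward as they close: fully open they stand 13 mm farther back than shut.
Start: joints at [-1.492, 0.207, 1.542, -0, 1.393, -0.15], TCP at [130.402, -560.02, 256.282] pointing down, gripper open.
Joint ranges: [-2.73, 2.73], [-0.86, 2.22], [0.23, 2.46], [-1.11, 4.25], [0.08, 2.63], [-2.82, 2.82]. Speed limits (rad/s): [2.79, 2.79, 3.14, 3.14, 3.14, 3.14].

INTERFACE

Orientations are given as a 3x3 rotation matrix whose columns are the frame's x, y, z axes.
In Python, from plant import ctrl, sensors, optics gives the robot as it stands. Calls block until the motion is done:
- ctrl.move_ptp(position, orientation): joint-space move of the TCP to a pose.
- ctrl.move_l(position, rot=None, vel=150, threshold=None): straight line of the TCP; rot=None keeps the orientation; vel is the mean speed in mm/s. With threshold (N) it stops when the force on the tool has changed by that much, and returns True; else False.
- ctrl.set_joints(angles): joint-space move.
- ctrl.gripper_to(opening, force=None): finger opening in mm; force is the grip in N (None keeps the last); returns when the fingers have stopped.
- ctrl.hold(seconds).
- ctrl.solve_ik(position, orientation): joint angles nearest the present ones, or None.
- sensors.read_state(): the state.
- optics.grab_frame(name): name is "side" or "top" or "wrist"; returns (picture, depth): 400x640x3 uint8, red, green, blue; 400x640 float32, mm along the optical axis (not along the pixel's ray), 0 where there is no reading.
- optics.camera_params(name): a dict with "mtx" (3x3 intrinsics, pixels), "R" (3x3) and "t" (3): a world point X has camera coordinates R X + t; the wrist camera has in their place "T_tool_cam" (4x4, takes a point from camera to tool coordinates, whose origin is the TCP and whose axes are the flange's). Camera axes: x right, y down, z forward; pixel columns grow to the right and rows downward; lengths in mm; the calibration is good to about 2 mm. A picture is of the moment at which its call begins: read the wrist's pose just before it. camera_params takes no time and is no camera call.
A pose or a line that the arm cannot do raises ctrl.MotionError and nothing moves.
- ctrl.finish_job(): hands the job in; it is judged then, once.
The state is a dict: "t": time; "q": joint angles; "qvel": joint speeds; "tau": joint torques, N m; "eef_pos": TCP position; "eef_rot": TCP orientation; "force": force on the tool from outside, world axes, zero at the start; "wrist_torque": the same for the moment, N m; "grip_width": finger opening in mm; "grasp_force": force on a finger pad.
Only numpy, scipy, OpenCV 4.12 (cv2) and the standard library are available. Lean on these libraries where they do the work, as an engineer would, in place of code of your own. Each camera call takes 0.05 s, during which the arm holds its last target. There are 200 camera calls.

## Working session

There is one attempt and no reset: what is moved stays moved. The work goes in short steps, each a Python script; the robot and the scene stay as the last script left them, time stands still between calls to the robot, and variables do not carry over. Pictures are saved under pics/ and viewed, at most 10 in all, crops included, and the job is handed in when it is done.

```bash
mkdir -p pics; ls
python3 - <<'E'
from plant import ctrl,sensors,optics
import cv2,numpy as np
for n in("top","side"):
    p,d=optics.grab_frame(n); cv2.imwrite(f"pics/{n}0.png",p[:,:,::-1]); np.savez(f"{n}0.npz",p=p,d=d)
    c=optics.camera_params(n); print(n,c["mtx"].tolist(),np.round(c["R"],3).tolist(),np.round(c["t"],1))
print(optics.camera_params("wrist")); print(sensors.read_state()["t"],ctrl.tcp_to_tips)
E
```

```text
pics
top [[465.93264241543943, 0.0, 316.99926965980126], [0.0, 465.93264241543943, 200.28457603725997], [0.0, 0.0, 1.0]] [[-0.021, -1.0, -0.001], [-0.998, 0.021, -0.051], [0.051, 0.0, -0.999]] [   6.4  568.6 1273.5]
side [[395.09300879313696, 0.0, 320.6875926143555], [0.0, 395.09300879313696, 202.77959188129847], [0.0, 0.0, 1.0]] [[0.914, -0.405, -0.006], [-0.284, -0.631, -0.722], [0.288, 0.662, -0.692]] [-532.2  212.9  991.3]
{'mtx': array([[304.16381401,   0.        , 321.61179032],
       [  0.        , 304.16381401, 201.58121662],
       [  0.        ,   0.        ,   1.        ]]), 'T_tool_cam': array([[-2.55697997e-04, -9.62124938e-01, -2.72608765e-01,
         6.84006065e+01],
       [ 9.99999680e-01, -3.95136413e-05, -7.98510113e-04,
        -6.74261289e-01],
       [ 7.57494728e-04, -2.72608882e-01,  9.62124640e-01,
        -1.18051016e+02],
       [ 0.00000000e+00,  0.00000000e+00,  0.00000000e+00,
         1.00000000e+00]])}
0.1 25.0
```

View pics/top0.png

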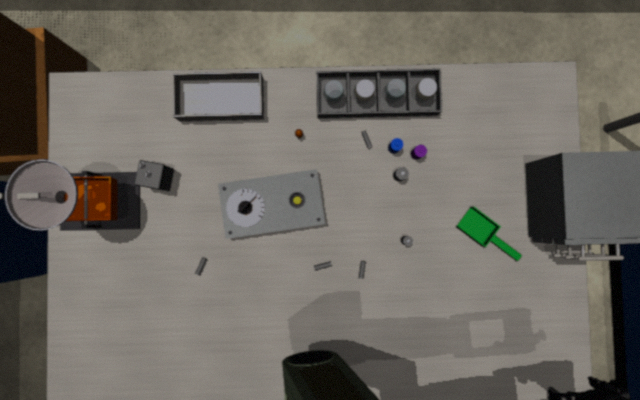

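View pics/side0.png

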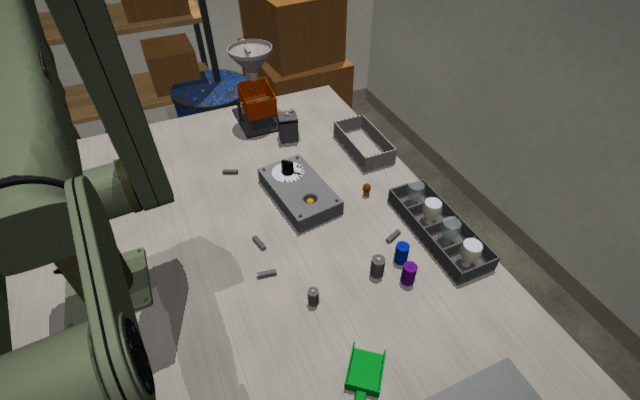

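The top view shows the tester at (273,205), with its dial and knob at (245,207) and its well at (297,200). Candidates for the D cell:
- Grey upright at (401,175), the larger of the two.
- Grey upright at (407,240), smaller, so the C cell.
- Blue look-alike at (397,145) and purple at (419,152).
- Jars in the rack at (334–428, 88).

I choose (401,175), and will check it with the wrist camera.

```bash
cat > h.py <<'E'
from plant import ctrl,sensors,optics
import cv2,numpy as np
def rot(a):  # tool down, tool x at yaw a
    c,s=np.cos(a),np.sin(a); return np.array([[c,s,0],[s,-c,0],[0,0,-1.]])
def cam(n):
    c=optics.camera_params(n); K=c["mtx"]
    if n!="wrist": return K,c["R"].T,-c["R"].T@c["t"]
    s=sensors.read_state(); T=c["T_tool_cam"]; R=np.array(s["eef_rot"])
    return K,R@T[:3,:3],np.array(s["eef_pos"])+R@T[:3,3]
def ray(C,uv,z):
    K,R,o=C; d=R@np.linalg.inv(K)@[uv[0],uv[1],1]; return o+d*(z-o[2])/d[2]
def proj(C,X):
    K,R,o=C; p=K@(R.T@(np.array(X)-o)); return p[:2]/p[2]
def shot(n,name,box=None,s=1):
    C=cam(n); p,d=optics.grab_frame(n); np.savez(name+".npz",p=p,d=d,K=C[0],R=C[1],o=C[2])
    q=p if box is None else p[box[1]:box[3],box[0]:box[2]]
    cv2.imwrite(f"pics/{name}.png",cv2.resize(q[:,:,::-1],None,fx=s,fy=s,interpolation=cv2.INTER_CUBIC)); return C,p,d
def yaw_ok(pos,a):
    best=None
    for k in(-1,0,1):
        q=ctrl.solve_ik(pos,rot(a+k*np.pi))
        if q is not None and (best is None or abs(q[5])<abs(best[1][5])): best=(a+k*np.pi,q)
    return best
E
python3 - <<'E'
from h import *
C=cam("top"); d=np.load("top0.npz")["d"]
for n,uv,z in[("D",(401,175),61.5),("C",(407,240),50),("knob",(245,207),92),("well",(297,200),50),("c1",(219,184),50),("c2",(319,170),50),("c3",(327,225),50),("c4",(230,239),50),("lant",(150,174),97),("blue",(397,145),60),("purple",(419,152),60),("bulb",(299,133),40)]:
    print(n,ray(C,uv,z).round(),d[uv[1],uv[0]])
k=ray(C,(245,207),92); w=ray(C,(297,200),50)
m=(k+w)/2
s=sensors.read_state(); print(s["force"])
a=np.arctan2(*(k-w)[1::-1])-np.pi/2;print("yaw",a)
# hover: camera offset along tool +x ; try
b=yaw_ok([m[0]-60,m[1],330],0); print(b)
ctrl.move_ptp([m[0]-60,m[1],330],rot(b[0]))
shot("wrist","w1")
print(sensors.read_state()["t"])
E
```

```text
D [ 629. -231.   62.] 1251.0593
C [ 455. -244.   50.] 1247.5997
knob [551. 182.  92.] 1216.2528
well [569.  48.  50.] 1262.272
c1 [616. 257.  50.] 1252.598
c2 [649. -13.  50.] 1306.6443
c3 [500. -31.  50.] 1300.3873
c4 [468. 229.  50.] 1292.8685
lant [642. 426.  97.] 1211.2427
blue [ 710. -223.   60.] 1248.3823
purple [ 690. -282.   60.] 1248.5405
bulb [752.  39.  40.] 1265.2495
[-1.2099538  -0.06262665  0.11721123]
yaw 0.1305602849154368
(3.141592653589793, array([ 5.68815205e-02,  2.38589929e-02,  1.59212193e+00, -4.44089210e-16,
        1.52561173e+00, -1.51391481e+00]))
2.875
```

View pics/w1.png

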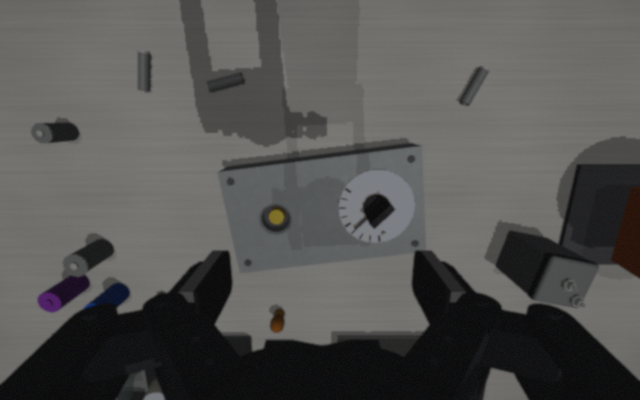

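The wrist view shows the well with its brass contact at (276,218), the dial at (377,206), and the knob with its pointer running toward (352,233). The D-candidate at (88,258) is clearly wider than the other grey one at (55,132). Next I'll measure the dial, plunger and deck outline.

```bash
python3 - <<'E'
from h import *
f=np.load("w1.npz"); p=f["p"]; C=(f["K"],f["R"],f["o"])
hsv=cv2.cvtColor(p,cv2.COLOR_RGB2HSV)
m=cv2.inRange(hsv,(20,100,60),(35,255,255)); m[:180]=0;m[260:]=0;m[:,:240]=0;m[:,320:]=0
w=np.argwhere(m)[:,::-1].mean(0); W=ray(C,w,40); print("plunger",w,W)
g=cv2.cvtColor(p,cv2.COLOR_RGB2GRAY); print(g[206,350],g[190,300],g[240,395])
# dark well
mw=(g[190:250,250:305]<70).astype(np.uint8); 
m=cv2.inRange(g,int(g[240,395])-22,255); m[:165]=0;m[250:]=0;m[:,:330]=0;m[:,425:]=0
mm=cv2.inRange(g,140,255)
# white dial: fit ellipse on hull of bright pixels
for th in(120,130,140,150):
    m=(g>th).astype(np.uint8); m[:165]=0;m[248:]=0;m[:,:332]=0;m[:,420:]=0
    c=max(cv2.findContours(m,0,2)[0],key=cv2.contourArea); e=cv2.fitEllipse(cv2.convexHull(c)); print(th,e)
    D=ray(C,e[0],51); print(D, np.linalg.norm(D[:2]-W[:2]), np.arctan2(*(D-W)[1::-1])-np.pi/2)
dm=f["d"]; # points near knob top
v,u=np.mgrid[0:400,0:640]; K=C[0]
P=np.stack([(u-K[0,2])/K[0,0]*dm,(v-K[1,2])/K[1,1]*dm,dm],-1)@C[1].T+C[2]
s=(np.abs(P[...,0]-D[0])<45)&(np.abs(P[...,1]-D[1])<45)&(P[...,2]>80)
q=P[s][:,:2]; print("knobtop",s.sum(),q.mean(0),cv2.minAreaRect(q.astype(np.float32)),P[s][:,2].max())
s=(np.abs(P[...,0]-D[0])<150)&(np.abs(P[...,1]-120)<180)&(P[...,2]>45)&(P[...,2]<55)
print("deck",cv2.minAreaRect(P[s][:,:2].astype(np.float32)),np.median(P[s][:,2]))
s=(np.abs(P[...,0]-629)<60)&(np.abs(P[...,1]+231)<45)&(P[...,2]>50)
print("D",P[s].mean(0),s.sum(),P[s].max(0),P[s].min(0))
E
python3 - <<'E'
import cv2
p=cv2.imread("pics/w1.png")
cv2.imwrite("pics/w1c.png",cv2.resize(p[160:260,320:430],None,fx=5,fy=5,interpolation=2))
E
```

```text
plunger [276.13106796 216.15048544] [566.87217704  50.41024512  40.        ]
128 88 98
120 ((376.51129150390625, 205.70538330078125), (70.2833251953125, 75.22171783447266), 66.23375701904297)
[548.45298637 189.42769942  51.        ] 140.2323756723057 0.13172826851160746Traceback (most recent call last):
  File "<stdin>", line 14, in <module>
ValueError: max() iterable argument is empty
```

View pics/w1c.png

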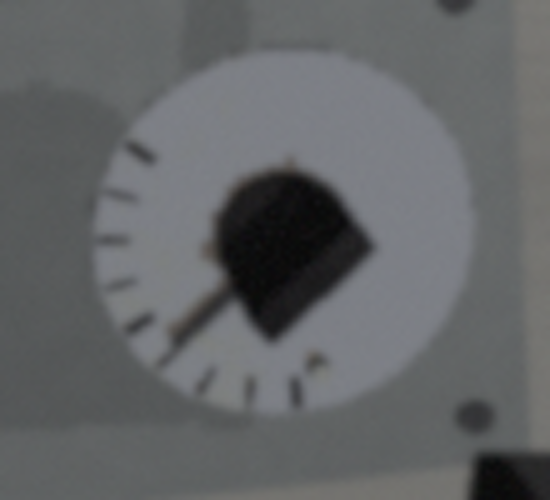

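Run:
```python
from h import *
f=np.load("w1.npz"); C=(f["K"],f["R"],f["o"]); yt=0.132
D=np.array([548.45,189.43])
t=ray(C,(355,227),56)[:2]; phi=np.arctan2(*(t-D)[::-1]); th=yt-phi
e1,e2=ray(C,(374,228),92.5)[:2],ray(C,(395,209),92.5)[:2]; print("edge dir",np.arctan2(*(e1-e2)[::-1]),"center edge",(e1+e2)/2)
print("pointer",t,phi,"theta",th)
pos=[D[0],D[1],150]
for k in(-1,0,1):
    a,b=phi+k*np.pi,yt+.05+k*np.pi
    print(k,[None if q is None else np.round(q,2) for q in(ctrl.solve_ik(pos,rot(a)),ctrl.solve_ik([*D,89.5],rot(b)))])
```

```text
edge dir -0.7824705245082534 center edge [552.70210692 192.14624916]
pointer [577.38066649 160.42829497] -0.7866243950216353 theta 0.9186243950216353
-1 [array([ 0.18,  0.32,  1.63, -0.  ,  1.19, -0.6 ]), array([ 0.18,  0.4 ,  1.66, -0.  ,  1.07, -1.57])]
0 [array([ 0.18,  0.32,  1.63, -0.  ,  1.19,  2.54]), array([ 0.18,  0.4 ,  1.66, -0.  ,  1.07,  1.57])]
1 [array([ 0.18,  0.32,  1.63, -0.  ,  1.19, -0.6 ]), array([ 0.18,  0.4 ,  1.66, -0.  ,  1.07, -1.57])]
```

Run:
```python
from h import *
D=[548.6,189.3]; phi=-.785+np.pi; yt=.132+np.pi
ctrl.gripper_to(44)
ctrl.move_ptp([*D,150],rot(phi))
f0=np.array(sensors.read_state()["force"])
r=ctrl.move_l([*D,90],vel=80,threshold=8); print("down hit",r)
ctrl.gripper_to(5,force=40)
s=sensors.read_state(); print(s["grip_width"],s["grasp_force"],np.array(s["force"])-f0,s["wrist_torque"])
for a in list(np.linspace(phi,yt-.05,6)[1:])+[yt,yt+.03,yt+.06]:
    ctrl.move_ptp([*D,90],rot(a)); s=sensors.read_state()
    print(round(a-yt,3),np.round(s["wrist_torque"],3),np.round(s["force"],1),round(s["t"],2))
    if a>yt-.1 and abs(s["wrist_torque"][2])>.5: break
ctrl.hold(.2)
```

```text
down hit False
9.33469618172095 43.783459067344666 [2.59352249 2.06443693 0.44578503] [ 0.22580289 -0.09795277  0.04070324]
-0.744 [0.037 0.077 0.043] [0.  0.2 4.1] 5.83
-0.57 [-0.085  0.069  0.064] [-0.4 -1.2  5.2] 6.12
-0.397 [-0.229  0.151  0.037] [-0.8 -0.5  5.3] 6.41
-0.223 [-0.366  0.121  0.036] [-0.8 -1.9  6.5] 6.7
-0.05 [-0.575  0.203  0.016] [-1.3 -3.2  6.9] 6.99
0.0 [-0.63   0.158 -0.106] [-1.  -3.4  6.3] 7.24
0.03 [-0.634  0.213 -0.724] [-1.3 -4.   5.9] 7.49
```

Stop torque is reached, so I'll release, rise clear, check the dial, and hover to look at the D cell.

Run:
```python
from h import *
s=sensors.read_state(); p=np.array(s["eef_pos"])
ctrl.gripper_to(44); ctrl.move_l(p+[0,0,70],vel=150); 
ctrl.move_l([p[0]-20,p[1]-70,260],vel=400)
ctrl.hold(.1)
C1,p1,_=shot("wrist","w2")
ctrl.gripper_to(70)
b=yaw_ok([629,-231,220],np.pi); print(b)
ctrl.move_ptp([629,-231,220],rot(b[0])); ctrl.hold(.2)
C2,p2,_=shot("wrist","w3"); print(proj(C2,[629,-231,61.5]),sensors.read_state()["t"])
a=p1[:,:,::-1]; q=p2[:,:,::-1]
cv2.imwrite("pics/w23.png",np.vstack([cv2.resize(a,(480,300)),cv2.resize(q,(480,300))]))
```

```text
(0.0, array([-4.80958131e-01,  4.32896140e-01,  1.32360604e+00, -4.44089210e-16,
        1.38509047e+00,  1.08983820e+00]))
[322.77696794 191.2407201 ] 12.325
```

View pics/w23.png

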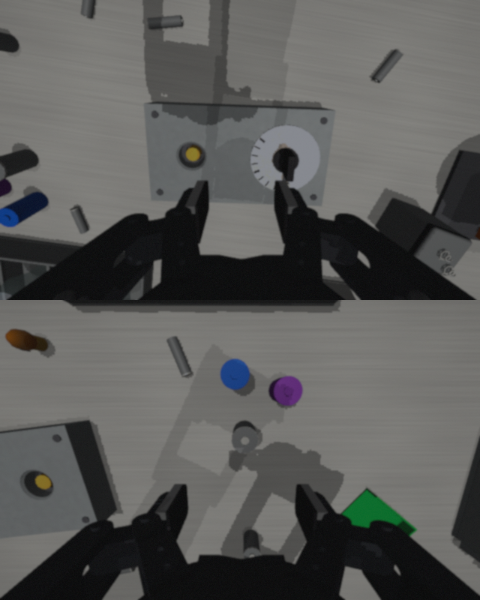

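Upper half: the pointer runs parallel to the tester's +x at zero, and the gripper is clear. Lower half: the grey D cell is at about (328,181) in full-frame pixels, with blue at (313,98) and purple at (383,120). Now a close crop to fit the cell's top.

Run:
```python
from h import *
f=np.load("w3.npz"); C=(f["K"],f["R"],f["o"]); p=f["p"]; d=f["d"]; K=C[0]
v,u=np.mgrid[0:400,0:640]
P=np.stack([(u-K[0,2])/K[0,0]*d,(v-K[1,2])/K[1,1]*d,d],-1)@C[1].T+C[2]
s=((P[...,2]>52)&(P[...,2]<70)&(abs(u-328)<40)&(abs(v-185)<40)).astype(np.uint8)
c=max(cv2.findContours(s,0,2)[0],key=cv2.contourArea)
q=P[s>0]; e=cv2.minEnclosingCircle(c); print("top px",e,np.median(q[:,2]),q.mean(0),q.min(0),q.max(0)); print(ray(C,e[0],59.5))
el=cv2.fitEllipse(c); print(el, ray(C,el[0],59.5))
f=np.load("w2.npz"); C=(f["K"],f["R"],f["o"]); p2=f["p"]; hsv=cv2.cvtColor(p2,cv2.COLOR_RGB2HSV)
m=cv2.inRange(hsv,(20,100,60),(35,255,255)); w=np.argwhere(m[180:240,230:290])[:,::-1].mean(0)+[230,180]; print("well",w,ray(C,w,40))
cr=lambda im,x,y,r:cv2.resize(im[y-r:y+r,x-r:x+r,::-1],(390,390),interpolation=2)
cv2.imwrite("pics/crop.png",np.hstack([cr(p,328,185,40),cr(p2,378,215,55)]))
```

```text
top px ((325.953125, 185.671875), 18.352991104125977) 60.02959134653821 [ 633.74162015 -234.05291371   60.0420671 ] [ 615.70745131 -250.99956837   52.02791503] [ 649.84903379 -217.07883743   63.51355736]
[ 633.88777248 -233.97949803   59.5       ]
((326.06378173828125, 185.9246368408203), (35.36499786376953, 35.68885040283203), 24.98764419555664) [ 633.6448361  -234.08441947   59.5       ]
well [256.88815789 204.88486842] [566.92201619  50.20972008  40.        ]
```

View pics/crop.png

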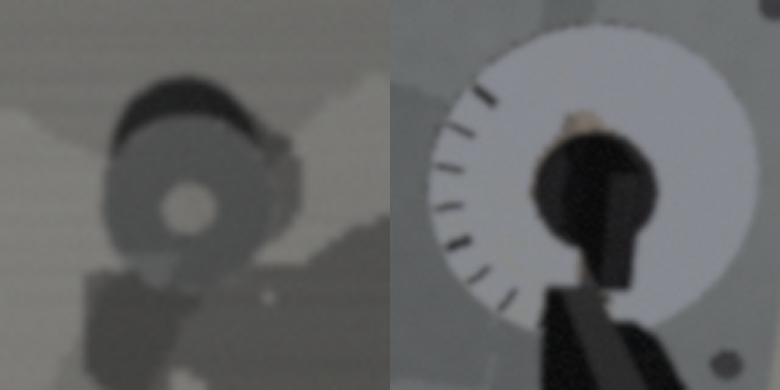

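The left crop shows a plain grey disc about 34 mm across with its nub at full-frame (326.6,188), which is the D cell. The right crop shows the pointer at zero. Now I'll grasp it.

Run:
```python
from h import *
f=np.load("w3.npz"); C=(f["K"],f["R"],f["o"]); hsv=cv2.cvtColor(f["p"],cv2.COLOR_RGB2HSV)
m=cv2.inRange(hsv,(20,100,60),(35,255,255)); m[:200]=0;m[290:]=0;m[:,120:]=0
w=np.argwhere(m)[:,::-1].mean(0); print("well yaw0",w,ray(C,w,40))
x,y=633.6,-234.1
ctrl.move_ptp([x,y,120],rot(0))
print(ctrl.move_l([x,y,50],vel=80,threshold=8))
ctrl.gripper_to(25,force=60); s=sensors.read_state(); print(s["grip_width"],s["grasp_force"],s["force"])
ctrl.move_l([x,y,140],vel=120); ctrl.hold(.1)
s=sensors.read_state(); print(s["grip_width"],s["grasp_force"],s["force"])
# go near the well, look at it with yaw 0
ctrl.move_ptp([530,50,150],rot(0)); ctrl.hold(.1)
C,p,d=shot("wrist","w4"); hsv=cv2.cvtColor(p,cv2.COLOR_RGB2HSV)
m=cv2.inRange(hsv,(20,100,60),(35,255,255)); print(m.sum()/255); c=max(cv2.findContours(m,0,2)[0],key=cv2.contourArea)
w=cv2.minEnclosingCircle(c); print(w,ray(C,w[0],40),sensors.read_state()["t"])
```

```text
well yaw0 [ 57.04046243 242.37861272] [567.72560505  50.48921759  40.        ]
False
32.72935421066026 59.845492243766785 [-0.19687816  0.5366495   2.86949862]
32.79616112520727 59.5345813035965 [ 0.264618   -0.34865912 -1.29196706]
640.0
((320.56024169921875, 158.22891235351562), 14.667662620544434) [568.58493835  50.02921472  40.        ] 16.5667
```

View pics/w4.png

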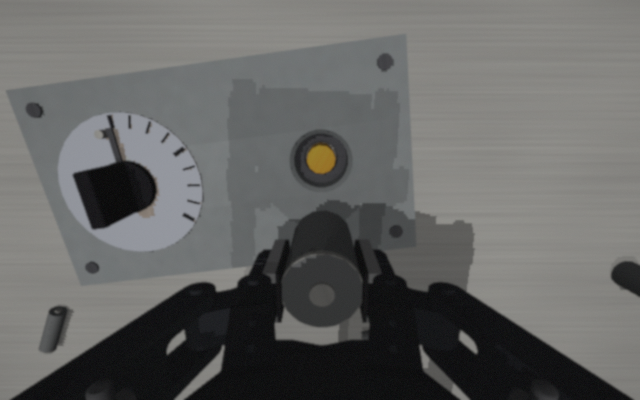

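The picture shows the cell held upright with its nub at (321,294), the well's contact at (320.6,158), and the pointer at its stop pin at the zero tick. I'll align cell to well in this same camera and lower.

Run:
```python
from h import *
f=np.load("w4.npz"); C=(f["K"],f["R"],f["o"])
n=ray(C,(321.3,294.5),161.5); w=ray(C,(320.56,158.23),40); print("nub",n,"well",w)
s=sensors.read_state(); t=np.array(s["eef_pos"]); print(t)
off=np.clip((n-t)[:2],-3,3); T=w[:2]-off; T[1]=(w[1]+50.3)/2; print("target",T,off)
ctrl.gripper_to(25,force=80)
ctrl.move_ptp([*T,115],rot(0)); ctrl.hold(.3)
f0=np.array(sensors.read_state()["force"])
hit=ctrl.move_l([*T,91.5],vel=40,threshold=6); s=sensors.read_state(); print(hit,s["eef_pos"],np.array(s["force"])-f0,f0,s["t"])
if not hit:
    for z in(88,85,82.5,81):
        ctrl.move_l([*T,z],vel=20); s=sensors.read_state(); F=np.array(s["force"])-f0
        print(z,np.round(s["eef_pos"],2),np.round(F,1),np.round(s["wrist_torque"],2))
        if abs(F[2])>16: break
np.save("f0.npy",f0); np.save("T.npy",T)
```

```text
nub [530.52091857  49.40929774 161.5       ] well [568.58412392  50.0293985   40.        ]
[530.95140662  48.72482894 150.1019708 ]
target [569.01461196  50.16469925] [-0.43048804  0.68446881]
False [569.21181613  50.14350413  91.46418834] [ 0.41172061 -0.59429173  0.54863925] [-0.49837185  0.16080165 -1.36628676] 18.15
88 [569.6   50.18  88.71] [-0.2  0.2  4.9] [0.03 0.13 0.05]
85 [569.62  50.13  85.52] [-0.1 -0.2  7.1] [ 0.05  0.25 -0.  ]
82.5 [569.63  50.14  83.22] [-0.8 -0.5  7.3] [ 0.08  0.33 -0.03]
81 [569.68  50.13  81.9 ] [-1.3 -0.4  8.8] [0.02 0.41 0.03]
```

Run:
```python
from h import *
f0=np.load("f0.npy"); T=np.load("T.npy"); z=81
while z>75:
    z-=.4; ctrl.move_l([*T,z],vel=10); ctrl.hold(.15); s=sensors.read_state(); F=np.array(s["force"])-f0
    print(round(z,1),np.round(s["eef_pos"],2),np.round(F,1))
    if F[2]>18.5: break
ctrl.hold(.6)
s=sensors.read_state(); print(np.round(s["eef_pos"],2),np.round(s["force"]-f0,1),s["grasp_force"],s["grip_width"],s["t"])
C,p,d=shot("wrist","w5")
```

```text
80.6 [569.66  50.11  81.62] [-0.4 -0.6  8.5]
80.2 [569.67  50.14  81.26] [-1.8 -0.7  9.4]
79.8 [569.7   50.14  80.98] [-1.3  0.9 10.4]
79.4 [569.72  50.11  80.95] [-2.3 -1.  12.6]
79.0 [569.74  50.12  80.94] [-2.7  0.3 15.3]
78.6 [569.77  50.12  80.95] [-4.6 -0.2 15.5]
78.2 [569.8   50.13  80.92] [-5.6 -0.1 20.4]
[569.77  50.09  80.9 ] [-6.  -0.5 18.8] 81.6096568107605 32.3007343893927 22.7
```

View pics/w5.png

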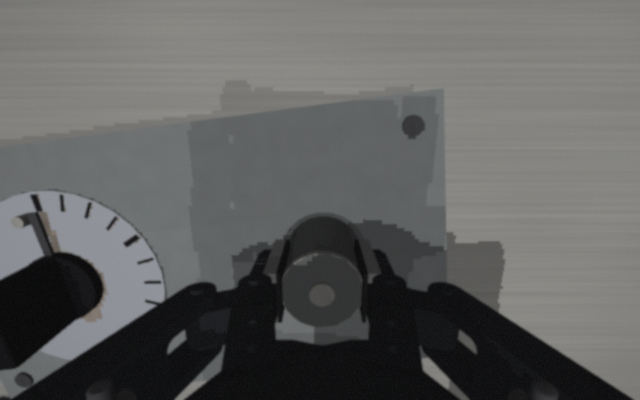

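The picture shows the cell upright in the well (nub at 321,295) and the pointer still at zero. Height stays at 80.9 mm while the push rises to 19 N, so the cell is on the hard stop.

Run:
```python
from h import *
print(ctrl.finish_job())
```

```text
the job is handed in; nothing more can be done
None
```

The job is handed in: the knob is at its zero stop and released, and the D cell is held upright in the well, pressed onto the hard stop with about 19 N at about 23 s on the robot's clock; the hand-in returned no verdict.

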